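Sort the bottle rack

ROBOT

A 6-joint arm with a two-finger parallel gripper is mounted at the origin on a cart in front of the work surface, level with it; the furniture and walls round the work are solid. World frame = base frame: x ahead of the robot, y to its left, z up, the work surface at z = 0. Lengths are in m, angles in degrees, forces in N, time in s.
With the tool pointing down it reaches from about 0.3 to 0.75 m from the base axis. Payload 8.5 kg.
Tool frame: the origin (TCP) lies midway between the tips of the shut fingers; the grasp point (between the pads) lies 19 mm behind it (env.tcp_to_grasp is the z of the grasp point in the tool frame, in m); z points along the fingers, y is the line along which they close (so a half turn about z gives the same grasp; the last joint's range is limited). The gripper opens to 85 mm and grips with 20 to 120 N. Pads are 22 mm wide; open, the fingers measure 114 mm over their backs; the gripper's body (76 mm by 85 mm) begins 54 mm behind the grasp point. The pads swing forward as they close: fully open they stand 13 mm farther back than shut.
Start: joints at [53.669, 21.807, 74.336, -0, 83.858, -12.336], TCP at [0.224, 0.502, 0.231] pointing down, gripper open.
Joint ranges: [-178.18, 178.18], [-50.72, 133.34], [12.68, 142.11], [-81.47, 261.47], [9.98, 163.14], [-165.26, 165.26]. Speed limits (degrees/s): [136.94, 136.94, 180, 180, 180, 180].

INTERFACE

Orientations are given as a 3x3 rotation matrix whose columns are the frame's x, y, z axes.
In Python, from rig import env, imaging, job, models gives the robot as it stands. The module is installed in compiled form; this text tells all that it offers.
- The arm moves only by the tool jog_arm, never from a script. Its argument "plan" is text: rows parted by semicolons, each of 7 numbers parted by spaces: the turn, a rotation vector about the tool's x, y, z in degrees, then the shift along the tool's x, y, z in cm, then the closure in counts, from 0 (fully open) to 255 (shut). In form: rx ry rz x y z claw; .... A call has 1 to 10 rows; each row shifts and turns the commanded pose from where the row before left it, along the tool's axes as they then stand; what a row does not reach is not made up. A row lasts 1/12 s, in which the tool goes at most 41.7 mm and 7.16 degrees, less where a joint would pass 70% of its speed; a pose out of reach is approached as far as the arm can. A call with a gripper value outside its range is refused whole. The fingers move at their own pace and stop on an object; "grip_force" is the grip in N (left out, the last holds). Time passes only in rows, so rows that do not move let the fingers close. It gives the time, the measured TCP pose, the force, the opening and the grip force at its end, in the units of the state.
- env.observe(): the state, without advancing time (a new reading comes with each control period).
- imaging.get_image(name): name is "scene" or "top" or "wrist"; returns a dict with "pixels" (384x512x3 uint8, red, green, blue), "depth" (384x512 float32, m along the optical axis (not along the pixel's ray), 0 where there is no reading), "fov_y" (degrees; the focal length in pixels is half the picture's height over the tangent of half this angle, whatever the lens; pixels are square), "cx", "cy" (the principal point, pixels), "world_from_camera" (4x4, takes a point from camera to world coordinates). Camera axes: x right, y down, z forward; pixel columns grow to the right and rows downward; lengths in m; the calibration is good to about 2 mm. The wrist camera is an equidistant fisheye: a pixel r from the principal point sees the ray r / f radians off the axis. A picture is of the moment at which its call begins.
- job.close_job(): hands the job in; it is judged then, once.
Trained networks look in the newest picture that a camera, given by its name, has taken for a name from the list of things; names that differ only in an ending like _2 or _b are one class to them, and where a whole thing is asked for, a point or a joint stands for the part that bears it (a point fixed in the world has none). Each returns a list of dicts, best first, with "confidence" (0 to 1); they miss things now and then, are a little off and sometimes report something else, mostly with a low value. They report only what shows in the picture. A call takes as long as a camera call.
- models.outline_of(camera, query): "region" (384x512 bool, what is visible of it) and "bbox" ([centre column, centre row, width, height] in pixels, round what is visible of it).
- models.tip_of(camera, query): "at" ([column, row] in pixels: a listed point, or the origin of a listed thing).
The state is a dict: "time_s": time; "q": joint angles; "qvel": joint speeds; "joint_efforts": joint torques, N m; "position": TCP position; "tool_rot": TCP orientation; "ft_force": force on the tool from outside, world axes, zero at the start; "wrist_torque": the same for the moment, N m; "grip_width": finger opening in m; "gripper_force": force on a finger pad.
Only numpy, scipy, OpenCV 4.12 (cv2) and the standard library are available. Lean on these libraries where they do the work, as an engineer would, in place of code of your own. Each camera call takes 0.05 s, during which the arm holds its last target. There are 200 camera calls.

TASK

The glue bottle has been left in the spray can's cell of the bottle rack: move it to the cell with the yellow label, and put the blue spray can from the bench into the cell with the blue label. Keep both upright and set each down gently on its cell's floor, not dropped. Leave the oil can in its grey-labelled cell, the green-labelled cell empty and the tape measure where it stands.

Things in the scene. Friction and masses are not known exactly. Their poses are not given: they have to be found in the camera images.
- rack: plywood bottle rack fixed to the bench, 96 mm (x) x 360 mm (y) x 70 mm high, with four open-topped cells in one row along its y axis, 88 mm from centre to centre. Origin: centre of its underside, on the bench; -x is its front, which bears a sloping coloured label plate (66 mm wide, reaching up to 66 mm high and 26 mm out) before each cell; z up. It may be turned by up to 0.15 rad.
- cell_yellow (a point): centre of the inner floor of the rack cell whose label plate is yellow (the glue bottle's own). The cell is 80 x 80 mm inside, with walls 62 mm high above this floor and 8 mm thick; x and y axes along the rack's x and y, z up. Which of the four cells carries which colour changes.
- cell_blue (a point): centre of the inner floor of the rack cell whose label plate is blue (the spray can's own; the glue bottle starts in it). The cell is 80 x 80 mm inside, with walls 62 mm high above this floor and 8 mm thick; x and y axes along the rack's x and y, z up. Which of the four cells carries which colour changes.
- cell_grey (a point): centre of the inner floor of the rack cell whose label plate is grey (the oil can's own; the oil can stands in it). The cell is 80 x 80 mm inside, with walls 62 mm high above this floor and 8 mm thick; x and y axes along the rack's x and y, z up. Which of the four cells carries which colour changes.
- cell_green (a point): centre of the inner floor of the rack cell whose label plate is green (of something not here; empty, stays empty). The cell is 80 x 80 mm inside, with walls 62 mm high above this floor and 8 mm thick; x and y axes along the rack's x and y, z up. Which of the four cells carries which colour changes.
- glue: pale yellow glue bottle with an orange nozzle, 0.19 to 0.35 kg, standing in the blue-labelled cell at the start. Round body 58 mm in diameter up to 138 mm above its base, then the nozzle, up to 28 mm in diameter, to 180 mm. Origin: centre of its base; z up its axis. Grip it round the upper body, at about 128 mm above the base, above the rack's walls.
- spray: blue spray can with a white cap, 0.25 to 0.47 kg, standing on the open bench behind the vise, left of the tool chest. Body 66 mm in diameter up to 173 mm above its base; cap 54 mm in diameter from there to the top at 207 mm. Origin: centre of its base; z up its axis. Grip it round the cap, about 193 mm above the base, or round the body.
- oiler: grey metal oil can, 62 mm in diameter and 80 mm high, with a thin spout (10 mm) up to 140 mm; stands in the grey-labelled cell and stays there. Origin: centre of its base; z up its axis.
- measure: yellow tape measure standing on the bench, 36 x 82 x 63 mm, a bystander. Origin: centre of its underside.

How it is judged:
By the outcome, as a careful person would: the job done as asked, in the order asked, and still so for the second after the job is handed in, with the robot touching nothing.
It also fails if it takes over 72 s, if anything falls off the work surface, if the arm or the gripper's body presses on something with over 40 N, if the wrist force passes 120 N, or if a joint passes its speed limit or range.

## Working session

There is one attempt and no reset: what is moved stays moved. The work goes in short steps, Python scripts to look and compute and a tool call to move; the robot and the scene stay as the last step left them, time stands still between calls to the robot, and variables do not carry over. Pictures are saved under pics/ and viewed, at most 10 in all, crops included, and the job is handed in when it is done.

Besides the shell and the picture viewer there is one more tool, called after "Call:" by a JSON object that holds its "fn" and its "kwargs". jog_arm: Moves the arm, as the interface text tells. Its arguments: {"type":"object","properties":{"plan":{"type":"string"},"grip_force":{"type":"number"}},"required":["plan"]}

```bash
mkdir -p pics; cat > h.py <<'E'
import numpy as np, cv2
from rig import env, imaging, job, models
def cloud(im):
    d=im["depth"]; h,w=d.shape; f=h/2/np.tan(np.radians(im["fov_y"])/2)
    v,u=np.mgrid[:h,:w]; T=np.array(im["world_from_camera"])
    P=np.stack([(u-im["cx"])/f*d,(v-im["cy"])/f*d,d],-1)
    return P@T[:3,:3].T+T[:3,3]
E
python3 - <<'E'
from h import *
o=env.observe(); print(o["position"],np.round(o["tool_rot"],3),o["grip_width"],env.tcp_to_grasp,o["time_s"])
I=[]
for c in("scene","top"):
    im=imaging.get_image(c); I.append(im["pixels"]); P=cloud(im)
    print(c,im["fov_y"],np.round(im["world_from_camera"],3).tolist())
    for q in("glue","spray","oiler","measure","rack"):
        for r in models.outline_of(c,q)[:1]:
            m=r["region"]&(im["depth"]>0); p=P[m]
            print(q,round(r["confidence"],2),np.round(r["bbox"]),np.round(np.percentile(p,[2,50,98],axis=0),3).tolist())
    for q in("cell_yellow","cell_blue","cell_grey","cell_green"):
        for r in models.tip_of(c,q)[:1]: print(q,round(r["confidence"],2),np.round(r["at"]),)
cv2.imwrite("pics/a.png",cv2.resize(np.vstack(I),None,fx=.78,fy=.78)[:,:,::-1])
E
```

```text
[0.22348552 0.50222924 0.2307167 ] [[-0.914  0.407 -0.001]
 [ 0.407  0.914 -0.001]
 [ 0.    -0.001 -1.   ]] 0.08537573270946504 -0.0187 0.0
scene 44.82961094680614 [[-0.653, 0.46, -0.601, 1.303], [0.757, 0.42, -0.501, 0.562], [0.022, -0.782, -0.623, 0.836], [0.0, 0.0, 0.0, 1.0]]
glue 0.81 [225. 119.  16.  49.] [[0.423, -0.334, 0.06], [0.45, -0.306, 0.11], [0.466, -0.29, 0.177]]
spray 0.92 [260. 204.  28.  84.] [[0.642, -0.004, 0.009], [0.682, 0.034, 0.126], [0.696, 0.05, 0.208]]
oiler 0.57 [263. 150.  21.  34.] [[0.433, -0.182, 0.056], [0.466, -0.137, 0.072], [0.487, -0.115, 0.134]]
measure 0.93 [335. 233.  27.  32.] [[0.526, 0.135, 0.004], [0.549, 0.177, 0.041], [0.559, 0.206, 0.064]]
rack 0.64 [256. 164. 109.  78.] [[0.393, -0.36, 0.001], [0.46, -0.126, 0.05], [0.521, 0.004, 0.075]]
top 55.11761263343764 [[-0.015, -0.983, 0.181, 0.395], [-1.0, 0.014, -0.011, -0.056], [0.008, -0.181, -0.983, 0.885], [0.0, 0.0, 0.0, 1.0]]
glue 0.97 [374. 236.  41.  32.] [[0.409, -0.339, 0.017], [0.433, -0.305, 0.125], [0.466, -0.29, 0.185]]
spray 0.62 [219. 133.  32.  56.] [[0.629, -0.014, 0.0], [0.644, 0.013, 0.164], [0.685, 0.045, 0.208]]
oiler 0.68 [249. 249.  28.  13.] [[0.395, -0.08, 0.043], [0.409, -0.051, 0.055], [0.42, -0.022, 0.065]]
measure 0.75 [159. 198.  41.  21.] [[0.516, 0.127, 0.003], [0.532, 0.159, 0.055], [0.552, 0.199, 0.065]]
rack 0.97 [306. 232. 172.  62.] [[0.392, -0.358, 0.004], [0.46, -0.182, 0.011], [0.512, 0.001, 0.072]]
```

View pics/a.png

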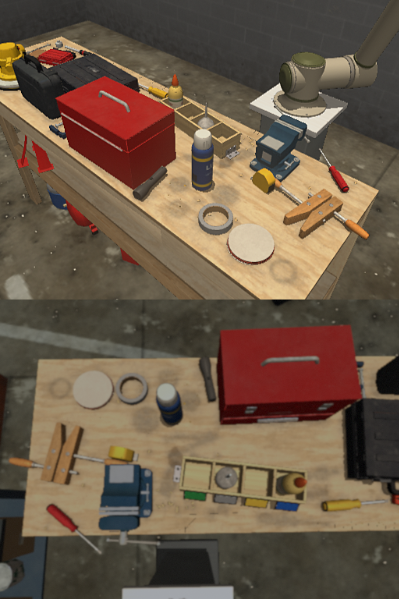

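The rack's labels, from left (+y) to right, are green, grey, yellow, blue (lower picture about x 195, 227, 256, 287; y 500). The glue stands in the blue cell at (293, 483) and the spray can on the bench at (170, 403). Next I fit the poses.

```bash
cat > fit.py <<'E'
from h import *
from scipy.optimize import least_squares
def circ(p):
    r=least_squares(lambda a:np.hypot(p[:,0]-a[0],p[:,1]-a[1])-a[2],[*p[:,:2].mean(0),.03],loss="soft_l1",f_scale=.002); return np.round(r.x,4),len(p)
E
python3 - <<'E'
from fit import *
C={}
for c in("scene","top"):
    im=imaging.get_image(c); P=cloud(im); P=P[im["depth"]>0]; C[c]=P
    x,y,z=P.T
    s=(x>.37)&(x<.54)&(y>-.38)&(y<.03)&(abs(z-.0705)<.0025)
    (a,b),wh,an=cv2.minAreaRect(P[s][:,:2].astype(np.float32)); print(c,"rack",s.sum(),a,b,wh,an)
    for n,X,Y,zs in(("glue",.44,-.305,[(.085,.14),(.15,.186)]),("spray",.66,.02,[(.02,.165),(.178,.203),(.204,.212)])):
        for lo,hi in zs:
            k=(np.hypot(x-X,y-Y)<.06)&(z>lo)&(z<hi)
            print(n,lo,circ(P[k]),P[k][:,2].max())
P=np.vstack(list(C.values()))
k=(P[:,2]>-.02)&(P[:,2]<.5)
for xi in np.arange(.2,.86,.05):
    print("%.2f"%xi,*["%3d"%(1000*P[k&(abs(P[:,0]-xi)<.025)&(abs(P[:,1]-yi)<.025)][:,2].max(initial=0)) for yi in np.arange(.3,-.46,-.05)])
print(np.round(np.arange(.3,-.46,-.05),2))
E
```

```text
scene rack 567 0.4527140259742737 -0.18772496283054352 (0.3607368767261505, 0.09908059984445572) 82.74565124511719
glue 0.085 (array([ 0.4385, -0.3176,  0.0238]), 342) 0.13958827752750158
glue 0.15 (array([ 0.4371, -0.3188,  0.0087]), 84) 0.18588633474004146
spray 0.02 (array([0.6621, 0.0173, 0.0325]), 1279) 0.16496089023055516
spray 0.178 (array([0.6621, 0.0172, 0.0258]), 225) 0.2029810978970723
spray 0.204 (array([0.6631, 0.0184, 0.0166]), 206) 0.2101212741698666
top rack 1686 0.4513202905654907 -0.18874940276145935 (0.35946255922317505, 0.09691783785820007) 82.63904571533203
glue 0.085 (array([ 0.4359, -0.3163,  0.0227]), 533) 0.1395707516203314
glue 0.15 (array([ 0.436 , -0.3178,  0.009 ]), 148) 0.18582017522757788
spray 0.02 (array([0.6613, 0.0174, 0.0316]), 671) 0.16498765029080942
spray 0.178 (array([0.6622, 0.0176, 0.0255]), 177) 0.20299258092433814
spray 0.204 (array([0.6619, 0.0175, 0.0164]), 430) 0.2103911662116058
0.20   0   0   0   0   0   0   0   0   0   0   0   0   0   0   0   0
0.25   0  18  15   0   0   0   0   0   0   0   0   0   0   0   0   0
0.30  25  18 143 142 1
[... 204 characters left out ...]
2 129   9  74  74  76 150  73  72 190 179   4   4
0.50  37  25 124 129 129   5  72  73  73  77  72  73  74  74   4   3
0.55  39  24  66  66  14   6   4   5   9   5   4   4   3   3   5   6
0.60  40   5   5   4   5   5   4   5   4   4   4  56  55  52   4   4
0.65  34   5   5   6   5 210 210   5   5 208 208 208 208 208 208 209
0.70  20  20  27  29  27 208 209   5 171 208 208 209 209 209 208 208
0.75  20  20  28  23  28   8   6   5 206 208 215 235 236 235 208 208
0.80  20  20  27  28  27   4   5  30 208 208 209 208 208 208 208 208
0.85   4   4   6   5   5   5   4  35 206 207 207 207 207 209 207 208
[ 0.3   0.25  0.2   0.15  0.1   0.05  0.   -0.05 -0.1  -0.15 -0.2  -0.25
 -0.3  -0.35 -0.4  -0.45]
```

Call:
{"fn": "jog_arm", "kwargs": {"plan": "0 0 7.1 0 0 -0.6 0;0 0 7.1 0 0 -0.6 0;0 0 7.1 0 0 -0.6 0;0 0 7.1 0 0 -0.6 0;0 0 7.1 0 0 -0.6 0;0 0 7.1 0 0 -0.6 0;0 0 7.1 0 0 -0.6 0;0 0 7.1 0 0 -0.6 0;0 0 7.1 0 0 -0.6 0;0 0 7.1 0 0 -0.6 0", "grip_force": 45}}

```text
time_s: 1.93
position: [0.2237, 0.5024, 0.2916]
tool_rot: [[0.093, 0.996, 0.0], [0.996, -0.093, -0.0], [-0.0, 0.0, -1.0]]
ft_force: [-0.1, -0.1, 0.1]
grip_width: 0.0856
gripper_force: 0.0
```

```bash
cat > go.py <<'E'
from h import *
import sys
from scipy.spatial.transform import Rotation as R
def go(x,y,z,yaw=-7.3):
    o=env.observe(); M=np.array(o["tool_rot"]); t=np.radians(yaw)
    Y=np.array([np.cos(t),np.sin(t),0]); Z=np.array([0,0,-1.]); T=np.column_stack([np.cross(Y,Z),Y,Z])
    d=np.array([x,y,z])-o["position"]
    print("t",round(o["time_s"],2),"pos",np.round(o["position"],4),"q",np.round(o["q"],1),"w",round(o["grip_width"],4),"F",np.round(o["ft_force"],1))
    print("rotvec",np.round(R.from_matrix(M.T@T).as_rotvec(degrees=True),2),"shift cm (now)",np.round(100*M.T@d,2),"(after turn)",np.round(100*T.T@d,2))
if __name__=="__main__": go(*map(float,sys.argv[1:]))
E
python3 go.py 0.4365 -0.317 0.26
```

```text
t 1.93 pos [0.2237 0.5024 0.2916] q [53.7 19.8 67.5 -0.  92.7 59. ] w 0.0856 F [-0.1 -0.1  0.1]
rotvec [0.   0.   1.95] shift cm (now) [-79.6   28.83   3.16] (after turn) [-78.58  31.52   3.16]
```

Call:
{"fn": "jog_arm", "kwargs": {"plan": "0 0 1.9 0 0 0 0;0 0 0 -3.4 1.37 0 0;0 0 0 -3.4 1.37 0 0;0 0 0 -3.4 1.37 0 0;0 0 0 -3.4 1.37 0 0;0 0 0 -3.4 1.37 0 0;0 0 0 -3.4 1.37 0 0;0 0 0 -3.4 1.37 0 0;0 0 0 -3.4 1.37 0 0;0 0 0 -3.4 1.37 0 0"}}

```text
time_s: 2.77
position: [0.3092, 0.1823, 0.2915]
tool_rot: [[0.12, 0.993, 0.001], [0.993, -0.12, 0.0], [0.0, 0.001, -1.0]]
ft_force: [1.8, 0.9, 0.1]
grip_width: 0.0851
gripper_force: 0.0
```

Call:
{"fn": "jog_arm", "kwargs": {"plan": "0 0 0 -3.4 1.37 0 0;0 0 0 -3.4 1.37 0 0;0 0 0 -3.4 1.37 0 0;0 0 0 -3.4 1.37 0 0;0 0 0 -3.4 1.37 0 0;0 0 0 -3.4 1.37 0 0;0 0 0 -3.4 1.37 0 0;0 0 0 -3.4 1.37 0 0;0 0 0 -3.4 1.37 0 0;0 0 0 -3.4 1.37 0 0"}}

```text
time_s: 3.6
position: [0.4045, -0.1721, 0.2914]
tool_rot: [[0.121, 0.993, 0.0], [0.993, -0.121, -0.0], [-0.0, 0.0, -1.0]]
ft_force: [0.6, 0.5, -0.7]
grip_width: 0.0852
gripper_force: 0.0
```

Call:
{"fn": "jog_arm", "kwargs": {"plan": "0 0 0 -3.4 1.37 0 0;0 0 0 -3.4 1.37 0 0;0 0 0 -2 0.8 0 0;0 0 0 -1.4 0.6 0 0;0 0 0 0 0 0 0"}}

```text
time_s: 4.02
position: [0.4337, -0.2789, 0.2905]
tool_rot: [[0.122, 0.992, -0.001], [0.992, -0.122, 0.0], [0.0, -0.001, -1.0]]
ft_force: [-0.6, -0.3, -0.3]
grip_width: 0.0852
gripper_force: 0.0
```

```bash
python3 - <<'E'
from fit import *
from go import go
im=imaging.get_image("wrist"); cv2.imwrite("pics/w1.png",im["pixels"][:,:,::-1])
go(.4365,-.317,.117)
E
```

```text
t 4.07 pos [ 0.4334 -0.2773  0.2907] q [-45.8  16.1  73.1   0.   90.9 -38.8] w 0.0853 F [ 0.2  0.9 -0.3]
rotvec [-0.04 -0.04  0.32] shift cm (now) [-3.92  0.81 17.37] (after turn) [-3.9   0.82 17.37]
```

View pics/w1.png

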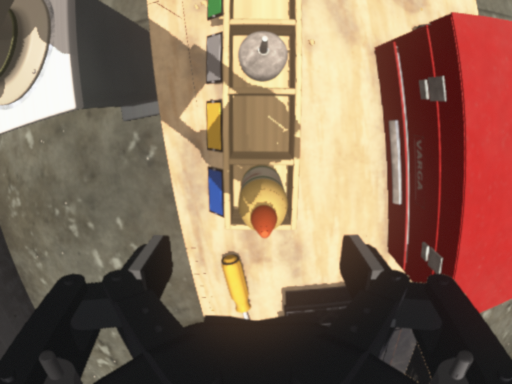

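The wrist picture shows the glue's nozzle at (264, 220) in the blue cell, an empty yellow cell at (262, 125), and the oil can at (263, 55). The fingers will straddle the bottle along the rack's x.

Call:
{"fn": "jog_arm", "kwargs": {"plan": "0 0 0.3 -2 0.4 0 0;0 0 0 -1.9 0.4 0 0;0 0 0 0 0 2.5 0;0 0 0 0 0 2.5 0;0 0 0 0 0 2.5 0;0 0 0 0 0 0 0"}}

```text
time_s: 4.57
position: [0.4352, -0.3136, 0.2125]
tool_rot: [[0.125, 0.992, -0.005], [0.992, -0.125, 0.006], [0.005, -0.006, -1.0]]
ft_force: [0.8, 0.5, 0.2]
grip_width: 0.0858
gripper_force: 0.0
```

```bash
python3 go.py .4365 -.317 .118
```

```text
t 4.57 pos [ 0.4352 -0.3136  0.2125] q [-48.4  21.5  78.1   0.   80.9 -41.3] w 0.0858 F [0.8 0.5 0.2]
rotvec [-0.34 -0.31  0.14] shift cm (now) [-0.37  0.23  9.45] (after turn) [-0.32  0.18  9.45]
```

Call:
{"fn": "jog_arm", "kwargs": {"plan": "0 0 0 0 0 2 0;0 0 0 0 0 2 0;0 0 0 0 0 2 0;0 0 0 0 0 1.5 0;0 0 0 0 0 0.9 0;0 0 0 0 0 0 0;0 0 0 0 0 0 0;0 0 0 0 0 0 0"}}

```text
time_s: 5.23
position: [0.437, -0.3163, 0.1338]
tool_rot: [[0.125, 0.992, 0.002], [0.992, -0.125, -0.002], [-0.002, 0.002, -1.0]]
ft_force: [0.6, -0.2, -0.5]
grip_width: 0.0855
gripper_force: 0.0
```

```bash
python3 go.py .4365 -.317 .118
```

```text
t 5.23 pos [ 0.437  -0.3163  0.1338] q [-48.5  26.   85.   -0.   68.9 -41.3] w 0.0855 F [ 0.6 -0.2 -0.5]
rotvec [0.1  0.09 0.12] shift cm (now) [-0.07 -0.05  1.58] (after turn) [-0.07 -0.05  1.58]
```

Call:
{"fn": "jog_arm", "kwargs": {"plan": "0 0 0 0 0 0.8 0;0 0 0 0 0 0.7 0;0 0 0 0 0 0 0;0 0 0 0 0 0 0;0 0 0 0 0 0 255;0 0 0 0 0 0 255;0 0 0 0 0 0 255;0 0 0 0 0 0 255;0 0 0 0 0 0 255;0 0 0 0 0 0 255", "grip_force": 45}}

```text
time_s: 6.07
position: [0.4368, -0.3163, 0.1178]
tool_rot: [[0.125, 0.992, 0.001], [0.992, -0.125, -0.001], [-0.001, 0.001, -1.0]]
ft_force: [0.3, -1.8, 4.1]
grip_width: 0.0567
gripper_force: 48.5
```

Call:
{"fn": "jog_arm", "kwargs": {"plan": "0 0 0 0 0 0 255;0 0 0 0 0 0 255;0 0 0 0 0 0 255;0 0 0 0 0 0 255"}}

```text
time_s: 6.4
position: [0.4368, -0.3164, 0.1178]
tool_rot: [[0.125, 0.992, 0.001], [0.992, -0.125, -0.001], [-0.001, 0.001, -1.0]]
ft_force: [1.4, -1.6, 5.9]
grip_width: 0.057
gripper_force: 48.6
```

Call:
{"fn": "jog_arm", "kwargs": {"plan": "0 0 0 0 0 -0.5 255;0 0 0 0 0 -1 255;0 0 0 0 0 -1.2 255;0 0 0 0 0 -1.2 255;0 0 0 0 0 -1.2 255;0 0 0 0 0 -1.2 255;0 0 0 0 0 -1.2 255;0 0 0 0 0 -0.8 255;0 0 0 0 0 0 255;0 0 0 0 0 0 255"}}

```text
time_s: 7.23
position: [0.4363, -0.3158, 0.1999]
tool_rot: [[0.125, 0.992, -0.001], [0.992, -0.125, 0.001], [0.001, -0.001, -1.0]]
ft_force: [-0.2, 0.2, -2.5]
grip_width: 0.0567
gripper_force: 48.6
```

```bash
python3 go.py .4465 -.232 .195; python3 - <<'E'
from fit import *
im=imaging.get_image("wrist"); cv2.imwrite("pics/w2.png",im["pixels"][:,:,::-1])
im=imaging.get_image("scene");P=cloud(im);cv2.imwrite("pics/s2.png",cv2.resize(im["pixels"][70:230,180:340,::-1],None,fx=3,fy=3))
E
```

```text
t 7.23 pos [ 0.4363 -0.3158  0.1999] q [-48.5  22.1  79.3  -0.   78.7 -41.3] w 0.0567 F [-0.2  0.2 -2.5]
rotvec [-0.04 -0.04  0.11] shift cm (now) [ 8.44 -0.04  0.49] (after turn) [ 8.44 -0.05  0.49]
```

View pics/s2.png

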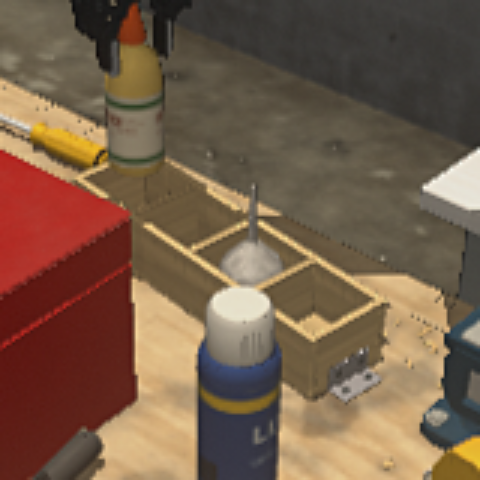

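The glue bottle hangs upright at (135, 110) with its base above the walls. I move it one cell over and set it down.

Call:
{"fn": "jog_arm", "kwargs": {"plan": "0 0 0 1 0 0 255;0 0 0 2 0 0 255;0 0 0 2 0 0 255;0 0 0 2 0 0 255;0 0 0 1.4 0 0 255;0 0 0 0 0 0 255;0 0 0 0 0 0 255;0 0 0 0 0 0 255"}}

```text
time_s: 8.0
position: [0.4471, -0.233, 0.2002]
tool_rot: [[0.125, 0.992, -0.0], [0.992, -0.125, -0.0], [-0.0, -0.0, -1.0]]
ft_force: [0.1, -0.5, -2.4]
grip_width: 0.0564
gripper_force: 48.5
```

```bash
python3 go.py .4465 -.232 .118
```

```text
t 8.0 pos [ 0.4471 -0.233   0.2002] q [-41.   18.7  84.6  -0.   76.7 -33.8] w 0.0564 F [ 0.1 -0.5 -2.4]
rotvec [-0.    0.02  0.11] shift cm (now) [ 0.1  -0.07  8.22] (after turn) [ 0.09 -0.07  8.22]
```

Call:
{"fn": "jog_arm", "kwargs": {"plan": "0 0 0 0.1 -0.1 0.8 255;0 0 0 0 0 1.3 255;0 0 0 0 0 1.3 255;0 0 0 0 0 1.3 255;0 0 0 0 0 1.2 255;0 0 0 0 0 0.8 255;0 0 0 0 0 0.5 255;0 0 0 0 0 0.3 255;0 0 0 0 0 0 255;0 0 0 0 0 0 255"}}

```text
time_s: 8.83
position: [0.4463, -0.2318, 0.1256]
tool_rot: [[0.125, 0.992, 0.001], [0.992, -0.125, -0.0], [-0.0, 0.001, -1.0]]
ft_force: [-0.0, 1.1, -3.6]
grip_width: 0.0567
gripper_force: 48.6
```

Call:
{"fn": "jog_arm", "kwargs": {"plan": "0 0 0 0 0 0.15 255;0 0 0 0 0 0.15 255;0 0 0 0 0 0 255;0 0 0 0 0 0 255"}}

```text
time_s: 9.17
position: [0.4462, -0.2316, 0.1224]
tool_rot: [[0.125, 0.992, 0.0], [0.992, -0.125, -0.0], [-0.0, 0.0, -1.0]]
ft_force: [0.2, -0.8, -3.5]
grip_width: 0.0564
gripper_force: 48.6
```

Call:
{"fn": "jog_arm", "kwargs": {"plan": "0 0 0 0 0 0.1 255;0 0 0 0 0 0.1 255;0 0 0 0 0 0.1 255;0 0 0 0 0 0 255;0 0 0 0 0 0 255"}}

```text
time_s: 9.58
position: [0.4462, -0.2316, 0.1193]
tool_rot: [[0.125, 0.992, -0.0], [0.992, -0.125, 0.0], [0.0, -0.0, -1.0]]
ft_force: [-1.1, -0.7, -3.1]
grip_width: 0.0571
gripper_force: 48.6
```

Call:
{"fn": "jog_arm", "kwargs": {"plan": "0 0 0 0 0 0.1 255;0 0 0 0 0 0 255;0 0 0 0 0 0 255"}}

```text
time_s: 9.83
position: [0.4462, -0.2316, 0.1183]
tool_rot: [[0.125, 0.992, -0.0], [0.992, -0.125, 0.0], [0.0, -0.0, -1.0]]
ft_force: [-0.6, -0.9, -3.5]
grip_width: 0.0569
gripper_force: 48.6
```

Call:
{"fn": "jog_arm", "kwargs": {"plan": "0 0 0 0 0 0.05 255;0 0 0 0 0 0 255;0 0 0 0 0 0 255"}}

```text
time_s: 10.08
position: [0.4462, -0.2316, 0.1178]
tool_rot: [[0.125, 0.992, -0.0], [0.992, -0.125, 0.0], [0.0, -0.0, -1.0]]
ft_force: [0.0, 0.3, -3.1]
grip_width: 0.0566
gripper_force: 48.6
```

Call:
{"fn": "jog_arm", "kwargs": {"plan": "0 0 0 0 0 0.05 255;0 0 0 0 0 0.05 255;0 0 0 0 0 0 255"}}

```text
time_s: 10.33
position: [0.4462, -0.2318, 0.1178]
tool_rot: [[0.125, 0.992, 0.001], [0.992, -0.125, -0.001], [-0.001, 0.001, -1.0]]
ft_force: [-1.8, 0.9, 6.9]
grip_width: 0.0566
gripper_force: 49.6
```

Call:
{"fn": "jog_arm", "kwargs": {"plan": "0 0 0 0 0 0.05 255;0 0 0 0 0 0 255;0 0 0 0 0 0 255"}}

```text
time_s: 10.58
position: [0.4462, -0.2318, 0.1177]
tool_rot: [[0.125, 0.992, 0.001], [0.992, -0.125, -0.001], [-0.001, 0.001, -1.0]]
ft_force: [-3.4, 1.3, 11.2]
grip_width: 0.0569
gripper_force: 50.1
```

Contact made. Next I release with a gradual opening and rise.

Call:
{"fn": "jog_arm", "kwargs": {"plan": "0 0 0 0 0 -0.05 255;0 0 0 0 0 0 120;0 0 0 0 0 0 60;0 0 0 0 0 0 0;0 0 0 0 0 0 0;0 0 0 0 0 0 0;0 0 0 0 0 0 0;0 0 0 0 0 -1 0;0 0 0 0 0 -2 0;0 0 0 0 0 -2 0"}}

```text
time_s: 11.42
position: [0.4459, -0.2314, 0.167]
tool_rot: [[0.125, 0.992, -0.001], [0.992, -0.125, 0.001], [0.001, -0.002, -1.0]]
ft_force: [1.0, -0.7, 0.9]
grip_width: 0.0854
gripper_force: 0.0
```

Call:
{"fn": "jog_arm", "kwargs": {"plan": "0 0 0 0 0 -3 0;0 0 0 0 0 -3 0;0 0 0 0 0 -3 0;0 0 0 0 0 -3 0;0 0 0 0 0 -3 0;0 0 0 0 0 0 0;0 0 0 0 0 0 0"}}

```text
time_s: 12.0
position: [0.4464, -0.2318, 0.3179]
tool_rot: [[0.125, 0.992, 0.002], [0.992, -0.125, -0.002], [-0.002, 0.002, -1.0]]
ft_force: [-0.7, 0.3, -1.1]
grip_width: 0.0851
gripper_force: 0.0
```

```bash
python3 go.py .662 .0175 .30; python3 - <<'E'
from fit import *
im=imaging.get_image("top"); P=cloud(im); P=P[im["depth"]>0]; x,y,z=P.T
for lo,hi in[(.085,.14),(.15,.186)]:
    k=(np.hypot(x-.446,y+.232)<.06)&(z>lo)&(z<hi); print(circ(P[k]),P[k][:,2].max())
E
```

```text
t 12.0 pos [ 0.4464 -0.2318  0.3179] q [-40.9  14.1  71.5   0.   94.2 -33.8] w 0.0851 F [-0.7  0.3 -1.1]
rotvec [0.14 0.09 0.11] shift cm (now) [27.43 18.26  1.79] (after turn) [27.47 18.21  1.79]
(array([ 0.4408, -0.2397,  0.0336]), 74) 0.13078857516630282fit.py:4: RuntimeWarning: Mean of empty slice.
  r=least_squares(lambda a:np.hypot(p[:,0]-a[0],p[:,1]-a[1])-a[2],[*p[:,:2].mean(0),.03],loss="soft_l1",f_scale=.002); return np.round(r.x,4),len(p)
  ret = um.true_divide(
Traceback (most recent call last):
  File "fit.py", line 4, in circ
    r=least_squares(lambda a:np.hypot(p[:,0]-a[0],p[:,1]-a[1])-a[2],[*p[:,:2].mean(0),.03],loss="soft_l1",f_scale=.002); return np.round(r.x,4),len(p)
ValueError: Initial guess is outside of provided bounds
```

Call:
{"fn": "jog_arm", "kwargs": {"plan": "0 0 0 1.7 1.15 0 0;0 0 0 3.2 2.1 0 0;0 0 0 3.2 2.1 0 0;0 0 0 3.2 2.1 0 0;0 0 0 3.2 2.1 0 0;0 0 0 3.2 2.1 0 0;0 0 0 3.2 2.1 0 0;0 0 0 3.2 2.1 0 0;0 0 0 2 1.4 0 0;0 0 0 1.3 0.9 0 0"}}

```text
time_s: 12.88
position: [0.6616, 0.0201, 0.314]
tool_rot: [[0.123, 0.992, -0.004], [0.992, -0.123, 0.001], [0.0, -0.004, -1.0]]
ft_force: [-0.2, -0.2, -0.1]
grip_width: 0.0857
gripper_force: 0.0
```

Call:
{"fn": "jog_arm", "kwargs": {"plan": "0 0 0 0 0 0 0;0 0 0 0 0 0 0;0 0 0 0 0 0 0"}}

```text
time_s: 13.13
position: [0.6601, 0.0169, 0.3158]
tool_rot: [[0.126, 0.992, -0.002], [0.992, -0.126, 0.0], [-0.0, -0.002, -1.0]]
ft_force: [-0.2, -0.7, 0.4]
grip_width: 0.0855
gripper_force: 0.0
```

```bash
python3 go.py .662 .0175 .177; python3 - <<'E'
from fit import *
for c in("top","scene"):
  im=imaging.get_image(c); P=cloud(im); P=P[im["depth"]>0]; x,y,z=P.T
  for lo,hi in[(.085,.14),(.15,.186)]:
    k=(np.hypot(x-.446,y+.232)<.04)&(z>lo)&(z<hi); print(c,k.sum(),circ(P[k]) if k.sum()>20 else "")
E
```

```text
t 13.13 pos [0.6601 0.0169 0.3158] q [ -8.8  32.   43.5  -0.  104.6  -1.6] w 0.0855 F [-0.2 -0.7  0.4]
rotvec [-0.11  0.01  0.07] shift cm (now) [ 0.08  0.2  13.88] (after turn) [ 0.08  0.18 13.88]
top 498 (array([ 0.4452, -0.233 ,  0.0228]), 498)
top 134 (array([ 0.4457, -0.2348,  0.0097]), 134)
scene 267 (array([ 0.4478, -0.2324,  0.0244]), 267)
scene 2
```

Glue is upright in the yellow cell, so now the spray can.

Call:
{"fn": "jog_arm", "kwargs": {"plan": "0 0 0 0.1 0.2 1 0;0 0 0 0 0 2.3 0;0 0 0 0 0 2.3 0;0 0 0 0 0 2.3 0;0 0 0 0 0 2.3 0;0 0 0 0 0 2 0;0 0 0 0 0 1.2 0;0 0 0 0 0 0 0;0 0 0 0 0 0 0;0 0 0 0 0 0 0"}}

```text
time_s: 14.07
position: [0.663, 0.018, 0.1839]
tool_rot: [[0.126, 0.992, 0.002], [0.992, -0.126, -0.0], [-0.0, 0.002, -1.0]]
ft_force: [0.6, -0.3, 0.2]
grip_width: 0.0851
gripper_force: 0.0
```

```bash
python3 go.py .662 .0175 .177
```

```text
t 14.07 pos [0.663  0.018  0.1839] q [-8.7 35.2 58.9  0.  85.8 -1.4] w 0.0851 F [ 0.6 -0.3  0.2]
rotvec [0.1  0.   0.08] shift cm (now) [-0.06 -0.09  0.69] (after turn) [-0.06 -0.09  0.69]
```

Call:
{"fn": "jog_arm", "kwargs": {"plan": "0 0 0 0 0 0.6 0;0 0 0 0 0 0 0;0 0 0 0 0 0 255;0 0 0 0 0 0 255;0 0 0 0 0 0 255;0 0 0 0 0 0 255;0 0 0 0 0 0 255;0 0 0 0 0 0 255;0 0 0 0 0 0 255;0 0 0 0 0 0 255", "grip_force": 65}}

```text
time_s: 14.9
position: [0.6629, 0.0182, 0.1775]
tool_rot: [[0.125, 0.992, 0.001], [0.992, -0.125, -0.0], [-0.0, 0.001, -1.0]]
ft_force: [0.4, 0.1, 5.3]
grip_width: 0.0523
gripper_force: 69.1
```

Call:
{"fn": "jog_arm", "kwargs": {"plan": "0 0 0 0 0 0 255;0 0 0 0 0 -0.3 255;0 0 0 0 0 -0.6 255;0 0 0 0 0 -0.6 255;0 0 0 0 0 0 255;0 0 0 0 0 0 255"}}

```text
time_s: 15.4
position: [0.6628, 0.0183, 0.192]
tool_rot: [[0.125, 0.992, 0.0], [0.992, -0.125, -0.0], [0.0, 0.0, -1.0]]
ft_force: [-0.5, 0.8, -2.6]
grip_width: 0.0523
gripper_force: 68.5
```

Call:
{"fn": "jog_arm", "kwargs": {"plan": "0 0 0 0 0 -1 255;0 0 0 0 0 -2 255;0 0 0 0 0 -2.5 255;0 0 0 0 0 -2.5 255;0 0 0 0 0 -2.5 255;0 0 0 0 0 -2.5 255;0 0 0 0 0 -2.5 255;0 0 0 0 0 -2.5 255;0 0 0 0 0 -2 255;0 0 0 0 0 -1 255"}}

```text
time_s: 16.23
position: [0.6624, 0.0183, 0.4055]
tool_rot: [[0.125, 0.992, 0.004], [0.992, -0.125, -0.001], [-0.0, 0.004, -1.0]]
ft_force: [-0.8, 1.1, -1.4]
grip_width: 0.0523
gripper_force: 68.8
```

Call:
{"fn": "jog_arm", "kwargs": {"plan": "0 0 0 0 -1 0 255;0 0 0 0 -2 0 255;0 0 0 0 -2.5 0 255;0 0 0 0 -2.5 0 255;0 0 0 0 -2.5 0 255;0 0 0 0 -2.5 0 255;0 0 0 0 -2.5 0 255;0 0 0 0 -2 0 255;0 0 0 0 -1 0 255;0 0 0 0 0 0 255"}}

```text
time_s: 17.07
position: [0.4777, 0.0418, 0.4032]
tool_rot: [[0.125, 0.992, 0.002], [0.992, -0.125, -0.0], [-0.0, 0.002, -1.0]]
ft_force: [1.2, -0.7, -2.1]
grip_width: 0.0518
gripper_force: 69.7
```

```bash
python3 go.py .435 -.319 .4
```

```text
t 17.07 pos [0.4777 0.0418 0.4032] q [ -9.2  10.6  62.6   0.  106.7  -2. ] w 0.0518 F [ 1.2 -0.7 -2.1]
rotvec [0.11 0.   0.12] shift cm (now) [-36.33   0.28   0.32] (after turn) [-36.33   0.35   0.32]
```

Call:
{"fn": "jog_arm", "kwargs": {"plan": "0 0 0 -1 0 0 255;0 0 0 -2 0.1 0 255;0 0 0 -2.8 0 0 255;0 0 0 -2.8 0.1 0 255;0 0 0 -2.8 0 0 255;0 0 0 -2.8 0.1 0 255;0 0 0 -2.8 0 0 255;0 0 0 -2.8 0 0 255;0 0 0 -2.8 0 0 255;0 0 0 -2.8 0 0 255"}}

```text
time_s: 17.9
position: [0.4505, -0.2138, 0.4013]
tool_rot: [[0.126, 0.992, -0.001], [0.992, -0.126, 0.0], [0.0, -0.001, -1.0]]
ft_force: [0.7, 0.5, -3.7]
grip_width: 0.0524
gripper_force: 69.7
```

Call:
{"fn": "jog_arm", "kwargs": {"plan": "0 0 0 -2.8 0 0 255;0 0 0 -2.8 0 0 255;0 0 0 -2.5 0 0 255;0 0 0 -1.8 0 0 255;0 0 0 -1 0 0 255;0 0 0 0 0 0 255;0 0 0 0 0 0 255;0 0 0 0 0 0 255"}}

```text
time_s: 18.57
position: [0.4369, -0.3185, 0.4019]
tool_rot: [[0.124, 0.992, 0.0], [0.992, -0.124, 0.0], [0.0, 0.0, -1.0]]
ft_force: [-0.2, -0.1, -2.4]
grip_width: 0.0523
gripper_force: 69.7
```

```bash
python3 go.py .435 -.319 .2; python3 - <<'E'
from fit import *
A=[imaging.get_image(c)["pixels"] for c in("scene","wrist")]
cv2.imwrite("pics/s3.png",np.hstack([cv2.resize(A[0][0:230,130:360],(390,390)),cv2.resize(A[1],(400,390))])[:,:,::-1])
im=imaging.get_image("scene");P=cloud(im);x,y,z=P[im["depth"]>0].T
for lo,hi in((.23,.27),(.29,.33),(.34,.37)):
    k=(np.hypot(x-.435,y+.319)<.06)&(z>lo)&(z<hi)
    print(k.sum(),circ(P[im["depth"]>0][k]))
E
```

```text
t 18.57 pos [ 0.4369 -0.3185  0.4019] q [-48.6  17.6  53.3   0.  109.1 -41.5] w 0.0523 F [-0.2 -0.1 -2.4]
rotvec [ 0.01 -0.01  0.15] shift cm (now) [-0.08 -0.19 20.19] (after turn) [-0.08 -0.19 20.19]
301 (array([ 0.4362, -0.3194,  0.0329]), 301)
336 (array([ 0.4362, -0.3194,  0.0329]), 336)
271 (array([ 0.4362, -0.3194,  0.0329]), 271)
```

View pics/s3.png

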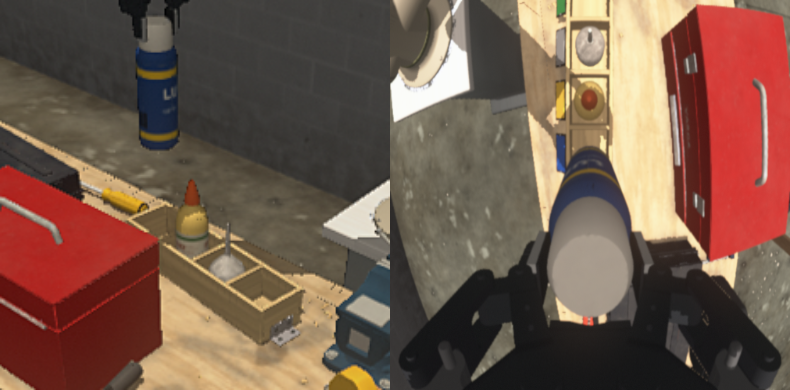

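The can hangs upright over the blue cell (left at 158, 90); the glue is in the yellow cell (right at 588, 100). I descend.

Call:
{"fn": "jog_arm", "kwargs": {"plan": "0 0 0 0 -0.1 1 255;0 0 0 0 0 2 255;0 0 0 0 0 2.5 255;0 0 0 0 0 2.5 255;0 0 0 0 0 2.5 255;0 0 0 0 0 2 255;0 0 0 0 0 1 255;0 0 0 0 0 0 255;0 0 0 0 0 0 255"}}

```text
time_s: 19.47
position: [0.4359, -0.3186, 0.2673]
tool_rot: [[0.125, 0.992, 0.0], [0.992, -0.125, -0.0], [-0.0, 0.0, -1.0]]
ft_force: [-0.4, 0.1, -2.4]
grip_width: 0.0523
gripper_force: 69.6
```

Call:
{"fn": "jog_arm", "kwargs": {"plan": "0 0 0 0 0 0.8 255;0 0 0 0 0 1.2 255;0 0 0 0 0 1.2 255;0 0 0 0 0 1.2 255;0 0 0 0 0 0.9 255;0 0 0 0 0 0.6 255;0 0 0 0 0 0.4 255;0 0 0 0 0 0.2 255;0 0 0 0 0 0 255;0 0 0 0 0 0 255"}}

```text
time_s: 20.3
position: [0.4358, -0.3191, 0.2023]
tool_rot: [[0.125, 0.992, 0.001], [0.992, -0.125, -0.001], [-0.001, 0.001, -1.0]]
ft_force: [-0.3, -0.4, -3.3]
grip_width: 0.0524
gripper_force: 69.6
```

```bash
python3 go.py .435 -.319 .186
```

```text
t 20.3 pos [ 0.4358 -0.3191  0.2023] q [-48.8  22.1  78.9   0.   79.  -41.6] w 0.0524 F [-0.3 -0.4 -3.3]
rotvec [0.04 0.03 0.11] shift cm (now) [ 0.   -0.09  1.63] (after turn) [-0.   -0.08  1.63]
```

Call:
{"fn": "jog_arm", "kwargs": {"plan": "0 0 0 0 0 0.4 255;0 0 0 0 0 0.4 255;0 0 0 0 0 0.3 255;0 0 0 0 0 0.2 255;0 0 0 0 0 0.1 255;0 0 0 0 0 0.05 255;0 0 0 0 0 0 255;0 0 0 0 0 0 255"}}

```text
time_s: 20.97
position: [0.4357, -0.319, 0.1874]
tool_rot: [[0.125, 0.992, 0.0], [0.992, -0.125, -0.0], [-0.0, 0.0, -1.0]]
ft_force: [1.1, 0.3, -2.6]
grip_width: 0.0525
gripper_force: 69.6
```

Call:
{"fn": "jog_arm", "kwargs": {"plan": "0 0 0 0 0 0.05 255;0 0 0 0 0 0.05 255;0 0 0 0 0 0 255"}}

```text
time_s: 21.22
position: [0.4356, -0.3189, 0.1863]
tool_rot: [[0.125, 0.992, -0.0], [0.992, -0.125, 0.0], [0.0, -0.0, -1.0]]
ft_force: [-0.2, -0.1, -2.7]
grip_width: 0.0526
gripper_force: 69.6
```

Call:
{"fn": "jog_arm", "kwargs": {"plan": "0 0 0 0 0 0.05 255;0 0 0 0 0 0.05 255;0 0 0 0 0 0 255"}}

```text
time_s: 21.47
position: [0.4357, -0.319, 0.1856]
tool_rot: [[0.125, 0.992, 0.0], [0.992, -0.125, -0.0], [-0.0, 0.0, -1.0]]
ft_force: [0.2, -0.0, -0.9]
grip_width: 0.0524
gripper_force: 70.1
```

Call:
{"fn": "jog_arm", "kwargs": {"plan": "0 0 0 0 0 0.05 255;0 0 0 0 0 0 255;0 0 0 0 0 0 255"}}

```text
time_s: 21.72
position: [0.4357, -0.3191, 0.1855]
tool_rot: [[0.125, 0.992, 0.0], [0.992, -0.125, -0.001], [-0.001, 0.001, -1.0]]
ft_force: [-2.3, 0.9, 5.8]
grip_width: 0.0527
gripper_force: 70.4
```

Contact. I release, rise and check.

Call:
{"fn": "jog_arm", "kwargs": {"plan": "0 0 0 0 0 0 140;0 0 0 0 0 0 60;0 0 0 0 0 0 0;0 0 0 0 0 0 0;0 0 0 0 0 0 0;0 0 0 0 0 0 0;0 0 0 0 0 0 0;0 0 0 0 0 -1 0;0 0 0 0 0 -2 0;0 0 0 0 0 -2.5 0"}}

```text
time_s: 22.55
position: [0.4352, -0.3185, 0.2393]
tool_rot: [[0.125, 0.992, -0.002], [0.992, -0.125, 0.003], [0.002, -0.002, -1.0]]
ft_force: [0.1, -1.6, 0.2]
grip_width: 0.0854
gripper_force: 0.0
```

Call:
{"fn": "jog_arm", "kwargs": {"plan": "0 0 0 0 0 -2.5 0;0 0 0 0 0 -2.5 0;0 0 0 0 0 -2.5 0;0 0 0 0 0 -2 0;0 0 0 0 0 -1 0;0 0 0 0 0 0 0;0 0 0 0 0 0 0"}}

```text
time_s: 23.13
position: [0.4357, -0.3189, 0.3445]
tool_rot: [[0.125, 0.992, 0.0], [0.992, -0.125, -0.0], [-0.0, 0.0, -1.0]]
ft_force: [-0.9, 0.5, 0.1]
grip_width: 0.0853
gripper_force: 0.0
```

```bash
python3 - <<'E'
from fit import *
im=imaging.get_image("scene");P=cloud(im)
cv2.imwrite("pics/s4.png",cv2.resize(im["pixels"][50:270,150:370,::-1],(550,550)))
x,y,z=P[im["depth"]>0].T
for X,Y,lo,hi in((.4357,-.319,.1,.13),(.4357,-.319,.13,.17),(.4357,-.319,.19,.21),(.446,-.232,.09,.14)):
    k=(np.hypot(x-X,y-Y)<.045)&(z>lo)&(z<hi); print(k.sum(),circ(P[im["depth"]>0][k]))
E
```

```text
192 (array([ 0.4355, -0.3199,  0.0323]), 192)
276 (array([ 0.4352, -0.3203,  0.0324]), 276)
123 (array([ 0.4346, -0.3204,  0.026 ]), 123)
326 (array([ 0.4476, -0.2337,  0.0237]), 326)
```

View pics/s4.png

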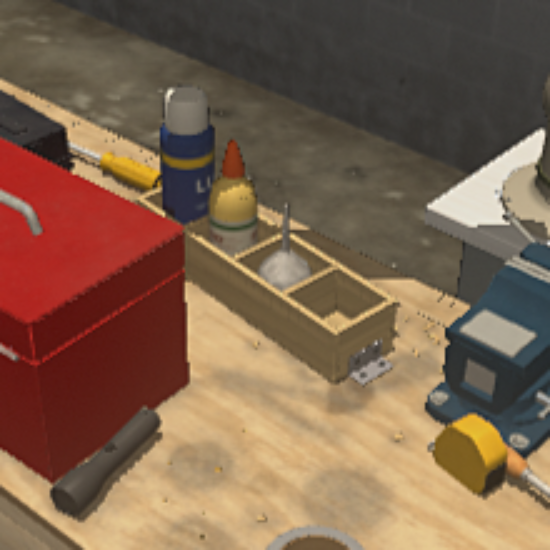

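The spray can (187, 150) and the glue (233, 205) stand upright in the blue and yellow cells. The oil can (285, 260) and tape measure (470, 450) are undisturbed, the green cell is empty, and the gripper is clear.

```bash
python3 -c "
from rig import job; print(job.close_job())"
```

```text
the job is handed in; nothing more can be done
None
```

I moved the glue bottle to the yellow-labelled cell, then put the spray can in the blue-labelled cell, both set down upright; the oil can, the green-labelled cell and the tape measure were left alone, and I handed the job in at about 23 s (no verdict returned).

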